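Test two sleeves on a twin pin gauge and sort them

ROBOT

A 7-joint arm with a two-finger parallel gripper is mounted at the origin on a cart in front of the work surface, level with it; the furniture and walls round the work are solid. World frame = base frame: x ahead of the robot, y to its left, z up, the work surface at z = 0. Lengths are in m, angles in degrees, forces in N, time in s.
With the tool pointing down it reaches from about 0.4 to 0.85 m from the base axis. Payload 10.4 kg.
Tool frame: the origin (TCP) lies midway between the tips of the shut fingers; the grasp point (between the pads) lies 19 mm behind it; z points along the fingers, y is the line along which they close (so a half turn about z gives the same grasp; the last joint's range is limited). The gripper opens to 85 mm and grips with 20 to 120 N. Pads are 22 mm wide; open, the fingers measure 114 mm over their backs; the gripper's body (76 mm by 85 mm) begins 54 mm behind the grasp point. The pads swing forward as they close: fully open they stand 13 mm farther back than shut.
Start: joints at [-75.321, 19.034, -3.707, 83.658, 1.238, 77.344, -5.071], TCP at [0.172, 0.601, 0.231] pointing down, gripper open.
Joint ranges: [-148.97, 148.97], [-28.65, 121.19], [-84.17, 76.75], [9.2, 138.47], [-72.65, 252.65], [3.7, 117.97], [-149.18, 149.18]. Speed limits (degrees/s): [127.2, 127.2, 159.86, 159.86, 180, 180, 180].

INTERFACE

Orientations are given as [roll, pitch, yaw] about the fixed x, y, z axes, in that order (R = Rz(yaw) Ry(pitch) Rx(roll)).
In Python, from station import bot, move_gripper, solver, imaging gives the robot as it stands. Calls block until the motion is done:
- bot.move_pose(position, orientation): joint-space move of the TCP to a pose.
- bot.move_linear(position, rotation=None, max_speed=0.15): straight line of the TCP; rotation=None keeps the orientation; max_speed is the mean speed in m/s.
- bot.move_joints(angles): joint-space move.
- move_gripper(opening): finger opening in m; the grip force is fixed at half the most; returns when the fingers have stopped.
- bot.pause(seconds).
- solver.ik(position, orientation): joint angles nearest the present ones, or None.
- imaging.capture(name): name is "side" or "top" or "wrist"; returns the picture (420x560x3 uint8, red, green, blue); there is no depth.
- imaging.camera_params(name): a dict with "fx", "fy", "cx", "cy" (pixels), "k1" (the pictures are not rectified: a ray, as slopes to the right and down, at radius r is drawn at 1 + k1 r^2 times it, then the intrinsics apply), "cam_to_world" (4x4, takes a point from camera to world coordinates); the wrist camera has in their place "T_tool_cam" (4x4, takes a point from camera to tool coordinates, whose origin is the TCP and whose axes are the flange's). Camera axes: x right, y up, looking along -z (the intrinsics and any distortion apply to the point x, -y, -z); pixel columns grow to the right and rows downward; lengths in m; the calibration is good to about 2 mm. A picture is of the moment at which its call begins: read the wrist's pose just before it. camera_params takes no time and is no camera call.
A pose or a line that the arm cannot do raises bot.MotionError and nothing moves.
- bot.close_job(): hands the job in; it is judged then, once.
Readings, each from a call of its own:
- bot.read_clock(): time.
- bot.read_qpos(): joint angles.
- bot.read_qd(): joint speeds.
- bot.read_joint_efforts(): joint torques, N m.
- bot.read_tcp_pos(): TCP position.
- bot.read_tcp_rot(): TCP orientation.
- bot.read_ft_force(): force on the tool from outside, world axes, zero at the start.
- bot.read_ft_torque(): the same for the moment, N m.
- bot.read_opening(): finger opening in m.
- bot.read_grasp_force(): force on a finger pad.
Only numpy, scipy, OpenCV 4.12 (cv2) and the standard library are available. Lean on these libraries where they do the work, as an engineer would, in place of code of your own. Each camera call takes 0.05 s, during which the arm holds its last target. There are 200 camera calls.

TASK

Test the fit of the two closed-end sleeves lying in the gauge: push each one along its lane towards the gauge pin, fully home against the upright plate if it fits, or just up against the pin tip if its bore is too small (do not force it), and leave both where they stop until both are tested. Then set the sleeve that fitted down in the shallow tray and the one that did not in the deep bin, without dropping them and without disturbing the tools lying nearby.

Things in the scene. Friction and masses are not known exactly. Their poses are not given: they have to be found in the camera images.
- gauge: twin fit gauge, fixed: aluminium base plate 220 x 136 x 12 mm, upright plate at one end (18 mm thick, top at z = 78 mm). Origin at bench level, midway between its two equal lanes (at y = +40 and -40 mm); x runs along the lanes the way a sleeve is pushed onto a pin, z up. The upright plate's face towards the pins (the shoulder) is at x = 75 mm
- lane_1 (a point): centre of the tip face of the gauge pin in the lane at gauge y = +40 mm: x = 25, z = 50 mm in the gauge. The fixed level pin is 27 mm in diameter and runs 50 mm from here to the shoulder. A sleeve is fully home when its mouth meets the shoulder (sleeve centre at gauge x = 37.5 mm); one too tight stops with its mouth at the tip (centre at x = -12.5 mm)
- lane_2 (a point): the same for the equal pin in the lane at gauge y = -40 mm. Each lane is a cradle of two level steel rods along x (10 mm thick, 32 mm apart, tops at z = 32 mm, from gauge x = -117 mm to the upright plate) that carries a lying sleeve with its axis at z = 50 mm, in line with the pin
- sleeve_a: plain steel sleeve: round cup, 46 mm outside diameter, 75 mm long, 0.25 kg, closed at the end with two thin dark grooves, open at the other (mouth), bore 57 mm deep. Lies in a gauge lane, mouth towards the pin. Origin on its axis at mid-length; x runs along it, closed end to mouth. Outside like the other; one of the two has too small a bore, and only the test shows which
- sleeve_b: plain steel sleeve: round cup, 46 mm outside diameter, 75 mm long, 0.25 kg, closed at the end with two thin dark grooves, open at the other (mouth), bore 57 mm deep. Lies in a gauge lane, mouth towards the pin. Origin on its axis at mid-length; x runs along it, closed end to mouth. Outside like the other; one of the two has too small a bore, and only the test shows which
- sleeve_a_mouth (a point): centre of the mouth of sleeve_a, on its axis
- sleeve_b_mouth (a point): centre of the mouth of sleeve_b, on its axis
- shallow_tray: flat grey open tray for good parts, fixed: 110 (its x) x 116 (its y) mm outside, only 14 mm high, walls and floor 3 mm; origin at the centre of its underside
- deep_bin: grey open bin for rejects, fixed: 110 (its x) x 116 (its y) mm outside, 40 mm high, walls and floor 3 mm; origin at the centre of its underside
- screen_top (a point): obstacle, not to be handled: middle of the top edge, 412 mm above the bench, of the upright monitor screen that stands fixed to the left of the work. The screen is 450 mm wide and 30 mm thick; its edge runs from about (0.24, 0.12) to (0.67, -0.01) m in x, y, so it separates the left part of the bench from the work: pass above or in front of it
- marker: black marker pen 138 mm long, lying on the bench beside the work; to be left alone
- cutters: side cutters with blue handles, 128 mm long, lying on the bench; to be left alone

How it is judged (in metres and radians):
On the way, in this order (a step that is already met when the one before it is completed fails the run):
1. one sleeve is tested: the fitting one fully home (mouth within 3 mm of the upright plate), or the tight one with its mouth at its pin tip (3 mm before to 7 mm past it) ((((y of sleeve_b_mouth in the frame of gauge between 0.036 and 0.044 m or y of sleeve_b_mouth in the frame of gauge between -0.044 and -0.036 m) and z of sleeve_b_mouth in the frame of gauge between 0.045 and 0.055 m and angle between the x axis of sleeve_b and the x axis of gauge, either way round below 0.08 rad and x of sleeve_b_mouth in the frame of gauge above 0.072 m) or ((y of sleeve_a_mouth in the frame of gauge between 0.036 and 0.044 m or y of sleeve_a_mouth in the frame of gauge between -0.044 and -0.036 m) and z of sleeve_a_mouth in the frame of gauge between 0.045 and 0.055 m and angle between the x axis of sleeve_a and the x axis of gauge, either way round below 0.08 rad and x of sleeve_a_mouth in the frame of gauge between 0.022 and 0.032 m))), for 0.2 s.
2. both sleeves are tested at the same time: the fitting one fully home, the tight one against its pin tip ((y of sleeve_b_mouth in the frame of gauge between 0.036 and 0.044 m or y of sleeve_b_mouth in the frame of gauge between -0.044 and -0.036 m) and z of sleeve_b_mouth in the frame of gauge between 0.045 and 0.055 m and angle between the x axis of each of sleeve_b, sleeve_a and the x axis of gauge, either way round below 0.08 rad and x of sleeve_b_mouth in the frame of gauge above 0.072 m and (y of sleeve_a_mouth in the frame of gauge between 0.036 and 0.044 m or y of sleeve_a_mouth in the frame of gauge between -0.044 and -0.036 m) and z of sleeve_a_mouth in the frame of gauge between 0.045 and 0.055 m and x of sleeve_a_mouth in the frame of gauge between 0.022 and 0.032 m), for 0.2 s.
At the end, for the whole second after the job is handed in: The sleeve that fitted rests inside the shallow tray and the tight one inside the deep bin, each with its centre between the walls and less than 46 mm above the underside (lying or standing), at rest (under 0.02 m/s) (x of sleeve_b in the frame of shallow_tray between -0.05 and 0.05 m and y of sleeve_b in the frame of shallow_tray between -0.053 and 0.053 m and z of sleeve_b in the frame of shallow_tray below 0.046 m and linear speed of each of sleeve_b, sleeve_a below 0.02 m/s and x of sleeve_a in the frame of deep_bin between -0.05 and 0.05 m and y of sleeve_a in the frame of deep_bin between -0.053 and 0.053 m and z of sleeve_a in the frame of deep_bin below 0.046 m); the robot touches nothing.
It fails at once if a sleeve is dropped from more than about 40 mm (faster than 0.9 m/s while no finger touches it) ((linear speed of sleeve_a above 0.9 m/s and contact force between the fingers and sleeve_a below 0.1 N) or (linear speed of sleeve_b above 0.9 m/s and contact force between the fingers and sleeve_b below 0.1 N)).
It fails at once if a sleeve is forced against the gauge with more than 80 N (contact force between any of sleeve_a, sleeve_b and gauge above 80 N).
It fails at once if a tool lying nearby is moved by more than 20 mm (distance of any of marker, cutters from where it was at the start of the episode above 0.02 m).
It also fails if it takes over 67 s, if anything falls off the work surface, if the arm or the gripper's body presses on something with over 40 N, if the wrist force passes 120 N, or if a joint passes its speed limit or range.

## Working session

There is one attempt and no reset: what is moved stays moved. The work goes in short steps, each a Python script; the robot and the scene stay as the last script left them, time stands still between calls to the robot, and variables do not carry over. Pictures are saved under pics/ and viewed, at most 10 in all, crops included, and the job is handed in when it is done.

```bash
mkdir -p pics; ls; python3 - <<'E'
from station import bot, imaging
import cv2, numpy as np
a=[imaging.capture(n) for n in("side","top")]
for n,i in zip(("side","top"),a):
    cv2.imwrite(f"pics/{n}0.png",i[...,::-1]); p=imaging.camera_params(n); print(n,{k:(np.round(v,4).tolist()) for k,v in p.items()})
print({k:np.round(v,4).tolist() for k,v in imaging.camera_params("wrist").items()}, bot.read_clock(), bot.read_tcp_rot())
E
```

```text
pics
side {'fx': 486.5956, 'fy': 486.5956, 'cx': 284.1535, 'cy': 215.1444, 'k1': 0.0291, 'cam_to_world': [[0.427, -0.7156, 0.5529, 1.1115], [0.9041, 0.326, -0.2762, -0.545], [0.0174, 0.6178, 0.7861, 1.0965], [0.0, 0.0, 0.0, 1.0]]}
top {'fx': 452.6941, 'fy': 452.6941, 'cx': 279.8159, 'cy': 207.3199, 'k1': -0.0965, 'cam_to_world': [[-0.0223, 0.9976, -0.0663, 0.4221], [-0.9997, -0.0229, -0.0083, -0.2321], [-0.0098, 0.0661, 0.9978, 1.4442], [0.0, 0.0, 0.0, 1.0]]}
{'fx': 335.2127, 'fy': 335.2127, 'cx': 288.7219, 'cy': 207.2487, 'k1': -0.0167, 'T_tool_cam': [[-0.0004, 0.9446, 0.3282, 0.0862], [1.0, 0.0, 0.0011, 0.0009], [0.001, 0.3282, -0.9446, -0.1428], [0.0, 0.0, 0.0, 1.0]]} 0.1 [-1.79927583e+02  5.04685214e-03  1.64024693e+02]
```

View pics/side0.png

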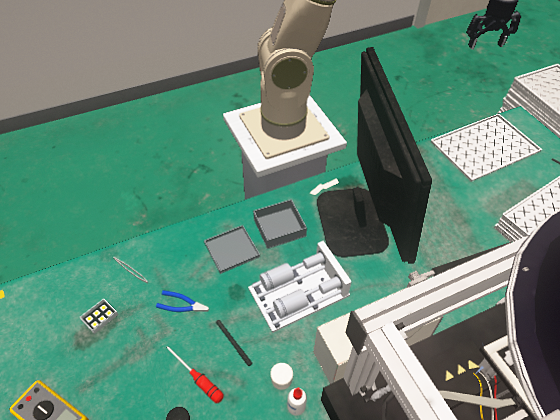

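View pics/top0.png

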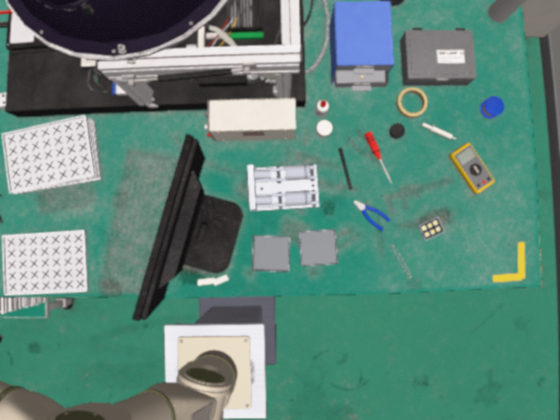

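```bash
cat > h.py <<'E'
from station import bot, move_gripper, solver, imaging
import numpy as np, cv2
from scipy.spatial.transform import Rotation as R
def cap(n):
    """picture, params, camera pose"""
    P=imaging.camera_params(n)
    if n=="wrist":
        T=np.eye(4); T[:3,3]=bot.read_tcp_pos(); T[:3,:3]=R.from_euler('xyz',bot.read_tcp_rot(),degrees=True).as_matrix()
        C=T@np.array(P["T_tool_cam"])
    else: C=np.array(P["cam_to_world"])
    return imaging.capture(n),P,C
def ray(P,C,px):
    """camera centre and unit ray directions, world, of pixels (N,2)"""
    K=np.array([[P["fx"],0,P["cx"]],[0,P["fy"],P["cy"]],[0,0,1]])
    u=cv2.undistortPoints(np.float64(px).reshape(-1,1,2),K,np.array([P["k1"],0,0,0]))[:,0]
    d=np.c_[u[:,0],-u[:,1],-np.ones(len(u))]@C[:3,:3].T
    return C[:3,3],d/np.linalg.norm(d,axis=1,keepdims=True)
def plane(P,C,px,z):
    o,d=ray(P,C,px); return o+d*((z-o[2])/d[:,2])[:,None]
def meet(o1,d1,o2,d2):
    A=np.c_[d1,-d2]; t=np.linalg.lstsq(A,o2-o1,rcond=None)[0]
    p,q=o1+t[0]*d1,o2+t[1]*d2; return (p+q)/2,np.linalg.norm(p-q)
E
python3 - <<'E'
from h import *
i,P,C=cap("top")
for n,px,z in(("gauge",(283,188),.03),("bin",(271,253),.04),("tray",(318,248),.01)): print(n,plane(P,C,[px],z).round(3))
for t,b in((35,0),):
  for z in (.45,.55):
    for a in(0,):
      for p in((.38,-.2,z),(.42,-.2,z-.15)): print(p,solver.ik(p,[180,0,0]),solver.ik(p,[180,0,180]),solver.ik(p,[180,0,90]))
E
```

```text
gauge [[ 0.577 -0.232  0.03 ]]
bin [[ 0.375 -0.19   0.04 ]]
tray [[ 0.386 -0.338  0.01 ]]
(0.38, -0.2, 0.45) [-54.29750478 -24.87208304  52.57099018  88.64063961  20.34097008
 106.08591572 -88.58383127] [-57.8797455  -27.33255926  53.16681074  88.65848209  22.62750754
 107.21630117  89.01814707] [-45.90606031 -20.0704204   49.94313437  88.56244123  15.71656776
 104.14305766   6.19387298]
(0.42, -0.2, 0.30000000000000004) [-53.68689985 -17.5227152   62.52394663 102.73208482  15.53758966
  85.71785342 -83.48163946] [-61.72005358 -24.64752645  64.88235013 102.7816726   22.19451082
  88.37005225  90.33018543] [-6.20947716e+01 -2.50537032e+01  6.49270521e+01  1.02782723e+02
  2.25623057e+01  8.85427631e+01 -1.42768672e-02]
(0.38, -0.2, 0.55) [-59.38311749 -19.69495567  57.18648521  73.17256946  18.46327112
 116.57469673 -85.29325555] [-49.90536233 -14.66332547  54.98998433  73.11331243  13.20638719
 114.83379343  99.81690118] [-24.49553033  -7.54564407  39.81227049  72.63235      5.24419984
 113.09072721  17.13344016]
(0.42, -0.2, 0.4) [-55.46150192 -18.25684855  60.35642703  91.30640455  15.94564982
  97.6577964  -84.21326271] [-64.43397495 -25.52265382  61.90666414  91.34399121  22.73915982
 100.46750305  89.31495383] [-59.59959203 -21.28090593  61.43772502  91.33161647  18.81471751
  98.73274176   3.06819973]
```

```bash
python3 - <<'E'
from h import *
p=bot.read_tcp_pos(); a=np.arctan2(p[1],p[0])
q=np.array(solver.ik([.45*np.cos(a),.45*np.sin(a),.5],bot.read_tcp_rot())); print(q)
assert abs(q[0]+75)<20
bot.move_joints(q.tolist()); print(bot.read_tcp_pos())
q[0]+=np.degrees(a)+22
bot.move_joints(q.tolist()); print(bot.read_tcp_pos(),bot.read_tcp_rot(),bot.read_qpos(),bot.read_clock())
E
```

```text
[-75.27636712  -2.652329    -4.30622548  76.44387653  -0.20931433
 106.25712227  -5.61153622]
[0.12398064 0.43305706 0.49844625]
[ 0.41759445 -0.16766621  0.49997086] [-1.79941411e+02 -4.48925408e-03  6.81193865e+01] [ 20.67738886  -2.64977708  -4.35051772  76.4449239   -0.2198577
 106.25499657  -5.61043937] 3.75
```

```bash
python3 - <<'E'
from h import *
import pickle
out=[]
for k,x in enumerate((.44,.56)):
    bot.move_pose([x,-.19,.28],[180,0,90]); bot.pause(.2)
    i,P,C=cap("wrist"); out.append((i,P,C)); cv2.imwrite(f"pics/w{k}.png",i[...,::-1])
    print(bot.read_qpos(),bot.read_clock())
pickle.dump(out,open("w.pkl","wb"))
E
```

```text
[ 2.14324405e+01 -5.97346746e-01 -3.51773045e+00  1.00294653e+02
 -3.80315250e-02  8.01920567e+01  1.79056204e+01] 4.8917
[18.54607803 13.5987903  -5.06467366 84.65686949  1.21825882 81.74170262
 13.40078839] 5.6917
```

View pics/w0.png

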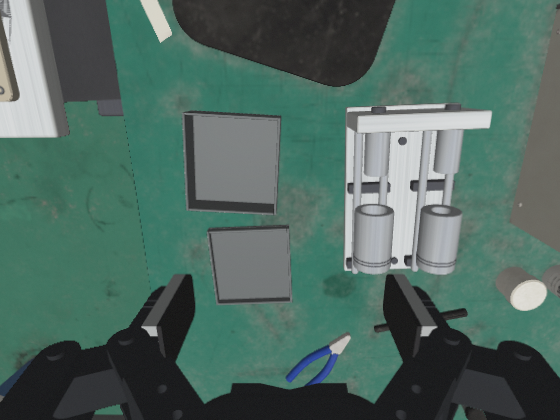

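View pics/w1.png

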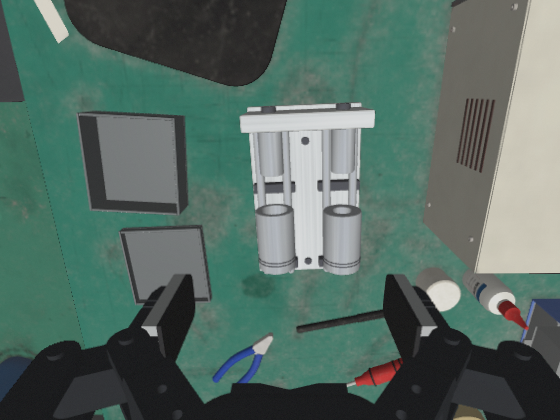

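```bash
python3 - <<'E'
import cv2,numpy as np
a=cv2.imread("pics/w0.png")[100:280,342:496]; b=cv2.imread("pics/w1.png")[100:280,232:386]
f=lambda i:cv2.resize(i,None,fx=2.55,fy=3.2,interpolation=cv2.INTER_CUBIC)
cv2.imwrite("pics/c.png",np.hstack([f(a),f(b)]))
E
```

```text
(no output)
```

View pics/c.png

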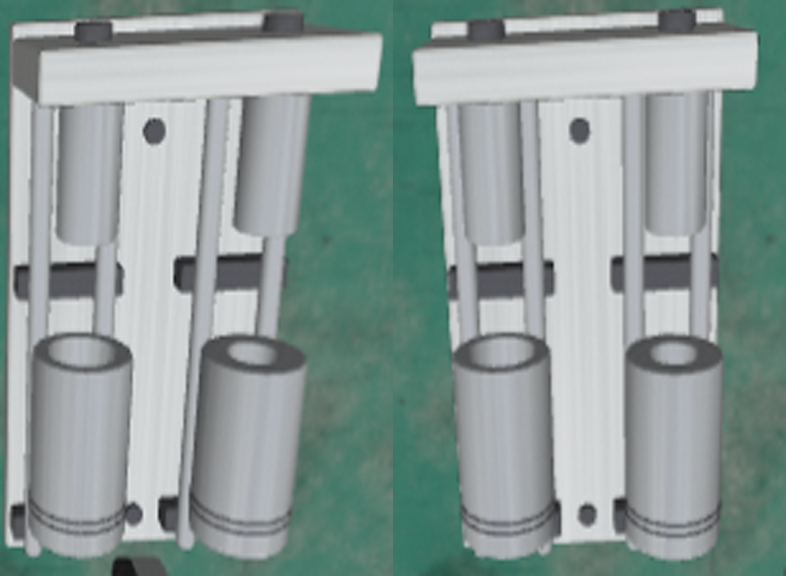

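```bash
python3 - <<'E'
from h import *
import pickle
W=pickle.load(open("w.pkl","rb"))
def tri(a,b): 
    r=[ray(P,C,[p]) for (_,P,C),p in zip(W,(a,b))]
    p,e=meet(r[0][0],r[0][1][0],r[1][0],r[1][1][0]); return p.round(4),round(e*1e3,1)
G=[cv2.cvtColor(w[0],cv2.COLOR_RGB2GRAY) for w in W]
crit=(3,40,.01)
sub=lambda k,p:cv2.cornerSubPix(G[k],np.float32(p).reshape(-1,1,2),(4,4),(-1,-1),crit)[:,0]
c0=sub(0,[(358.5,132.5),(490.6,127.5),(358.5,117),(491.4,111)]);c1=sub(1,[(240.4,132.5),(374.9,127.5),(240.4,117),(374.9,110)])
print(c0.round(1).tolist(),c1.round(1).tolist())
for n,a,b in zip(("shoulder L","shoulder R","rear L","rear R"),c0,c1): print(n,tri(a,b))
for n,a,b in(("mouthL",(374.5,210.6),(275.3,210.6)),("mouthR",(441.6,210.9),(342.5,210.6)),("endL",(342+78/2.55,100+550/3.2),(232+(512-392.7)/2.55,100+552/3.2)),): print(n,tri(a,b))
for n,wins in(("bin",((170,95,125,135),(65,95,135,135))),("tray",((200,215,100,100),(112,217,95,57)))):
    Q=[]
    for (i,_,_),(x,y,w,h) in zip(W,wins):
        s=cv2.cvtColor(i,cv2.COLOR_RGB2HSV)[y:y+h,x:x+w]; m=(s[...,1]<60).astype(np.uint8)
        c=max(cv2.findContours(m,0,2)[0],key=cv2.contourArea)
        q=cv2.approxPolyDP(cv2.convexHull(c),6,True)[:,0]+[x,y]; Q.append(q)
        print(n,q.tolist())
    pickle.dump(Q,open(n+".pkl","wb"))
E
```

```text
[[355.79998779296875, 132.10000610351562], [488.79998779296875, 127.5999984741211], [358.5, 117.0], [491.3999938964844, 110.5999984741211]] [[241.0, 132.3000030517578], [373.0, 127.30000305175781], [239.3000030517578, 115.9000015258789], [374.0, 109.69999694824219]]
shoulder L (array([ 0.5092, -0.145 ,  0.0724]), np.float64(0.3))
shoulder R (array([ 0.6434, -0.1395,  0.0783]), np.float64(0.2))
rear L (array([ 0.5093, -0.1287,  0.0805]), np.float64(0.9))
rear R (array([ 0.6431, -0.1227,  0.0777]), np.float64(0.1))
mouthL (array([ 0.5423, -0.2396,  0.0486]), np.float64(0.1))
mouthR (array([ 0.6218, -0.2391,  0.0507]), np.float64(0.5))
endL (array([ 0.5456, -0.3204,  0.0531]), np.float64(0.4))
bin [[180, 107], [280, 116], [294, 229], [208, 229], [186, 209]]
bin [[76, 113], [84, 107], [184, 116], [190, 196], [181, 213], [90, 210]]
tray [[299, 215], [293, 314], [217, 304], [208, 229]]
tray [[206, 217], [206, 273], [128, 273], [112, 251], [123, 228]]
```

```bash
cat > g.py <<'E'
from h import *
YAW=92.3
u=np.array([np.cos(np.radians(YAW)),np.sin(np.radians(YAW)),0])
S={"L":np.array([.5380,-.1436,0]),"R":np.array([.6173,-.1404,0])}  # lane axis at the shoulder
ROT=[180,0,YAW]
def at(l,d,z): 
    """point of lane l at d (m) before the shoulder, height z"""
    p=S[l]-u*d; p[2]=z; return p
E
python3 - <<'E'
from g import *
import pickle
W=pickle.load(open("w.pkl","rb"))
for n,A,B in(("bin",[(185,111),(281,116),(276,214),(186,212)],[(79,112),(187,117),(187,214),(90,213)]),("tray",[(209,229),(289,225),(292,301),(217,305)],[(121,229),(203,226),(211,300),(134,304)])):
    r=[ray(P,C,q) for (_,P,C),q in zip(W,(A,B))]
    X=np.array([meet(r[0][0],r[0][1][k],r[1][0],r[1][1][k])[0] for k in range(4)]); print(n,X.round(3).tolist(),X.mean(0).round(4))
move_gripper(0)
bot.move_pose(at("L",.205,.12),ROT); print(bot.read_tcp_pos(),bot.read_ft_force())
bot.move_linear(at("L",.205,.045),max_speed=.1)
f0=np.array(bot.read_ft_force()); t=bot.read_clock()
bot.move_linear(at("L",.145,.045),max_speed=.06); print((np.array(bot.read_ft_force())-f0)@u)
log=[]; d=.145
while d>.118:
    d-=.0015; bot.move_linear(at("L",d,.045),max_speed=.03)
    f=-(np.array(bot.read_ft_force())-f0)@u; log.append((round(d*1e3,1),round(f,1)))
    if f>12: break
print(log,bot.read_tcp_pos(),t,bot.read_clock())
i=cap("wrist")[0]; cv2.imwrite("pics/t0.png",i[...,::-1])
E
```

```text
bin [[0.325, -0.126, 0.039], [0.43, -0.135, -0.011], [0.423, -0.259, 0.007], [0.314, -0.245, 0.039]] [ 0.3732 -0.1914  0.0185]
tray [[0.333, -0.279, 0.011], [0.44, -0.28, -0.003], [0.445, -0.393, 0.008], [0.338, -0.391, 0.022]] [ 0.3892 -0.3357  0.0095]
[ 0.54776367 -0.34717954  0.12145352] [ 0.43904922 -0.56540849  0.08431409]
-0.7244246559186812
[(143.5, np.float64(1.9)), (142.0, np.float64(1.9)), (140.5, np.float64(1.8)), (139.0, np.float64(0.8)), (137.5, np.float64(1.9)), (136.0, np.float64(0.6)), (134.5, np.float64(1.3)), (133.0, np.float64(0.6)), (131.5, np.float64(1.0)), (130.0, np.float64(1.5)), (128.5, np.float64(1.7)), (127.0, np.float64(1.3)), (125.5, np.float64(2.1)), (124.0, np.float64(1.6)), (122.5, np.float64(1.5)), (121.0, np.float64(0.4)), (119.5, np.float64(1.3)), (118.0, np.float64(1.1))] [ 0.54273774 -0.26127795  0.04495324] 8.2583 13.9083
```

View pics/t0.png

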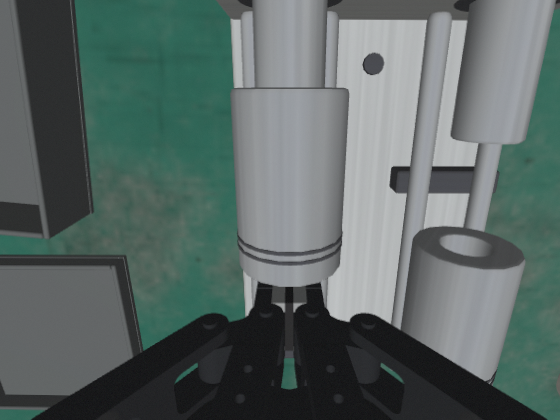

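```bash
python3 - <<'E'
from g import *
def push(l,d0,d1,step,lim=10):
    f0=np.array(bot.read_ft_force()); log=[]; d=d0
    while d>d1:
        d-=step; bot.move_linear(at(l,d,.045),max_speed=.03)
        f=-(np.array(bot.read_ft_force())-f0)@u; log.append((round(d*1e3,1),round(float(f),1)))
        if f>lim: break
    return log
bot.move_linear(at("L",.094,.045),max_speed=.03)
print(push("L",.094,.078,.001)[-4:],bot.read_tcp_pos(),bot.read_clock())
bot.move_linear(at("L",.205,.045),max_speed=.15)
bot.move_linear(at("R",.205,.045),max_speed=.15)
bot.move_linear(at("R",.145,.045),max_speed=.06)
l=push("R",.145,.126,.001); print(l,bot.read_tcp_pos())
bot.pause(.3); bot.move_linear(at("R",.205,.10),max_speed=.15)
bot.move_pose(at("L",.14,.22),ROT)
i=cap("wrist")[0]; cv2.imwrite("pics/t1.png",i[...,::-1]); print(bot.read_clock())
E
```

```text
[(88.0, 4.0), (87.0, 4.7), (86.0, 9.3), (85.0, 11.1)] [ 0.54148601 -0.23099871  0.04520662] 17.1583
[(144.0, 0.2), (143.0, 1.0), (142.0, 1.6), (141.0, 0.4), (140.0, 0.1), (139.0, -0.2), (138.0, 1.1), (137.0, 2.6), (136.0, 5.3), (135.0, 7.8), (134.0, 10.6)] [ 0.62239134 -0.27773729  0.04551242]
24.4583
```

View pics/t1.png

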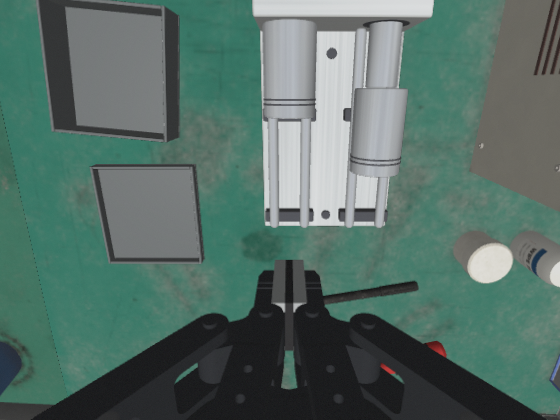

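```bash
python3 - <<'E'
from g import *
import pickle
W=pickle.load(open("w.pkl","rb")); P=W[0][1]
T=np.eye(4); T[:3,3]=bot.read_tcp_pos(); T[:3,:3]=R.from_euler('xyz',bot.read_tcp_rot(),degrees=True).as_matrix()
C=T@np.array(P["T_tool_cam"])
V=[("w0",W[0][1],W[0][2],[(185,111),(281,116),(276,214),(186,212)],[(209,229),(289,225),(292,301),(217,305)]),
("w1",W[1][1],W[1][2],[(79,112),(185,116),(186,214),(90,210)],[(121,229),(203,226),(211,300),(134,304)]),
("t1",P,C,[(39,0),(164,7),(165,140),(55,131)],[(93,167),(194,165),(203,263),(110,264)])]
for n,p,c,b,t in V:
    for k,q,z in(("bin",b,.04),("tray",t,.014)):
        X=plane(p,c,q,z)[:,:2]; print(n,k,X.round(3).tolist(),X.mean(0).round(4))
print(solver.ik([.375,-.19,.012],ROT),solver.ik([.389,-.336,.012],ROT))
# grasp the fitted sleeve and draw it off the pin
move_gripper(.062)
bot.move_pose(at("L",.05,.12),ROT); bot.move_linear(at("L",.05,.034),max_speed=.1)
print(bot.read_ft_force()); move_gripper(0); print("open",bot.read_opening(),bot.read_grasp_force(),bot.read_ft_force())
bot.move_linear(at("L",.115,.034),max_speed=.05); print(bot.read_ft_force(),bot.read_opening())
bot.move_linear(at("L",.115,.14),max_speed=.1); print(bot.read_opening(),bot.read_grasp_force(),bot.read_clock())
i=cap("wrist")[0]; cv2.imwrite("pics/t2.png",i[...,::-1])
E
```

```text
w0 bin [[0.325, -0.125], [0.431, -0.131], [0.424, -0.247], [0.315, -0.244]] [ 0.3739 -0.1869]
w0 tray [[0.334, -0.278], [0.44, -0.272], [0.445, -0.39], [0.336, -0.397]] [ 0.3889 -0.3343]
w1 bin [[0.326, -0.126], [0.443, -0.131], [0.433, -0.247], [0.315, -0.242]] [ 0.3792 -0.1863]
w1 tray [[0.335, -0.278], [0.445, -0.273], [0.446, -0.388], [0.334, -0.395]] [ 0.3902 -0.3337]
t1 bin [[0.324, -0.132], [0.43, -0.134], [0.423, -0.246], [0.318, -0.242]] [ 0.3739 -0.1885]
t1 tray [[0.334, -0.281], [0.442, -0.275], [0.446, -0.391], [0.337, -0.397]] [ 0.3897 -0.336 ]
[ 23.54151624   9.20801265  -3.05432906 125.67559169   0.68931007
  45.13132567  22.34016335] [ 33.80134848  19.09520517   2.17837936 112.82799053  -0.95734852
  48.09358142  38.79943276]
[ 0.17030138  0.39477984 -0.23268627]
open 0.04438922485310847 60.655841398984194 [-1.7409144  -0.02035412  6.00866776]
[-5.47202627  9.13865944 10.73009247] 0.04425998381601609
0.04431818743579314 61.437089522369206 29.625
```

View pics/t2.png

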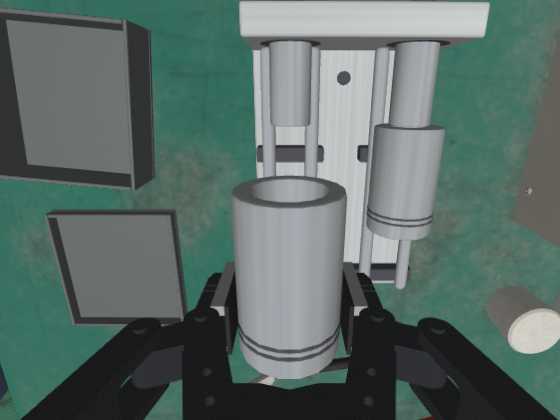

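```bash
python3 - <<'E'
from g import *
def place(x,y,z=.0125):
    bot.move_pose([x,y,.14],ROT); f0=np.array(bot.read_ft_force())
    bot.move_linear([x,y,.03],max_speed=.1)
    zz=.03
    while zz>z-.003:
        bot.move_linear([x,y,zz],max_speed=.03); f=(np.array(bot.read_ft_force())-f0)[2]
        if f>5: break
        zz-=.002 if zz<=.018 else .006
    print("set down at",zz,f); move_gripper(.056); bot.pause(.3)
    bot.move_linear([x,y,.14],max_speed=.1)
    print(bot.read_opening(),bot.read_clock())
place(.390,-.3475)
bot.move_pose(at("R",.09,.14),ROT); bot.move_linear(at("R",.09,.034),max_speed=.1)
move_gripper(0); print("open",bot.read_opening(),bot.read_ft_force())
bot.move_linear(at("R",.10,.034),max_speed=.05); bot.move_linear(at("R",.10,.14),max_speed=.1); print(bot.read_opening(),bot.read_clock())
place(.375,-.198)
bot.move_linear([.45,-.25,.24],max_speed=.2); bot.pause(.3)
i=cap("wrist")[0]; cv2.imwrite("pics/t3.png",i[...,::-1]); print(bot.read_clock())
E
```

```text
set down at 0.010000000000000002 9.5766405052922
0.05590746416210351 35.2417
open 0.04424784275238271 [2.0391333  0.19517338 5.76478604]
0.04442529085195193 39.275
set down at 0.010000000000000002 21.170402140309015
0.05604219679795467 45.0833
46.2583
```

View pics/t3.png

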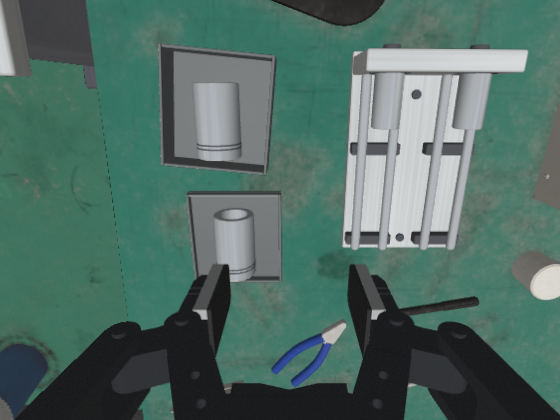

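The picture shows both sleeves lying at rest, the fitted one in the tray (about 235,244) and the tight one in the bin (about 218,120). The gripper is clear, and the marker and cutters look undisturbed.

```bash
python3 -c "
from station import bot
print(bot.close_job())"
```

```text
the job is handed in; nothing more can be done
None
```

Both sleeves were tested and the job is handed in at about 46 s: the fitted sleeve (home against the plate) is in the shallow tray, the tight one (stopped at the pin tip, about 11 N) is in the deep bin, and the last picture shows the tools undisturbed; no verdict was returned.

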